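# Slide a blank carrier under the leaf spring of its loading fixture

## Robot

A 6-joint arm with a two-finger parallel gripper is mounted at the origin on the work surface. World frame = base frame: x ahead of the robot, y to its left, z up, the work surface at z = 0. Lengths are in m, angles in rad, forces in N, time in s.
With the tool pointing down it reaches from about 0.4 to 0.825 m from the base axis. Payload 7 kg.
Tool frame: the origin (TCP) lies on the front face of the gripper's body, between the roots of the fingers; the fingertips stand 73 mm ahead of it and the grasp point (between the pads) lies 54 mm ahead of it; x points along the fingers, y is the direction in which the jaws open and shut, and the axes are right-handed (so a half turn about x gives the same grasp; the last joint's range is limited). The gripper opens to 85 mm and grips with 20 to 120 N. Pads are 22 mm wide; open, the fingers measure 114 mm over their backs; the gripper's body (76 mm by 85 mm) begins 54 mm behind the grasp point. The pads swing forward as they close: fully open they stand 13 mm farther back than shut.
Start: joints at [1.408, 0.359, 0.012, 0, -1.224, -0.288], TCP at [0.294, 0.608, 0.304] pointing down, gripper open.
Joint ranges: [-3.07, 3.07], [-1.43, 2.12], [-1.02, 1.25], [-3.03, 1.67], [-3.05, -0], [-3.03, 3.03]. Speed limits (rad/s): [2.39, 2.39, 3.01, 3.14, 3.14, 3.14].

## Interface

Orientations are given as a unit quaternion [x, y, z, w].
In Python, from workcell import * gives the robot as it stands. The module is installed in compiled form; this text tells all that it offers.
- The arm moves only by the tool drive_tool, never from a script. Its argument "rows" is a list of rows, each an object with "delta_rot": the turn, a rotation vector about the world's x, y, z in rad, a list of three; "offset": the shift along the world's x, y, z in cm, a list of three; "claw": the gripper command: -1 is shut, 1 is fully open, values between are in proportion. In form: [{"delta_rot": [wx, wy, wz], "offset": [x, y, z], "claw": claw}, ...]. A call has 1 to 8 rows; each row is the pose to reach, as a shift and turn from the pose measured when the call began; what a row does not reach only later rows make up. A row lasts 1/12 s, in which the tool goes at most 41.7 mm and 7.16 degrees, less where a joint would pass 70% of its speed; a pose out of reach is approached as far as the arm can. A call with a gripper value outside its range is refused whole. The fingers move at their own pace and stop on an object; "force" is the grip in N (left out, the last holds). Time passes only in rows, so rows that repeat a pose let the fingers close. It gives the time, the measured TCP pose, the force and the opening at its end, in the units of the state.
- get_obs(): the state, without advancing time (a new reading comes with each control period).
- capture(name): name is "side" or "top" or "wrist"; returns a dict with "frame" (384x512x3 uint8, blue, green, red), "fov_y" (degrees; the focal length in pixels is half the picture's height over the tangent of half this angle, whatever the lens; pixels are square), "cx", "cy" (the principal point, pixels), "k1" (the pictures are not rectified: a ray, as slopes to the right and down, at radius r is drawn at 1 + k1 r^2 times it, then the intrinsics apply), "R" (3x3) and "t" (3): a world point X has camera coordinates R X + t; the wrist camera has in their place "tool_from_camera" (4x4, takes a point from camera to tool coordinates, whose origin is the TCP and whose axes are the tool frame's). Camera axes: x right, y down, z forward; pixel columns grow to the right and rows downward; lengths in m; the calibration is good to about 2 mm. A picture is of the moment at which its call begins: read the wrist's pose just before it. There is no depth.
- hand_in(): hands the job in, once; it reports no verdict.
Trained networks look in the newest picture that a camera, given by its name, has taken for a name from the list of things; names that differ only in an ending like _2 or _b are one class to them, and where a whole thing is asked for, a point or a joint stands for the part that bears it (a point fixed in the world has none). Each returns a list of dicts, best first, with "score" (0 to 1); they miss things now and then, are a little off and sometimes report something else, mostly with a low value. They report only what shows in the picture. A call takes as long as a camera call.
- find_in(camera, thing): "extent" ([left, top, width, height] in pixels, round what is visible of it).
- cut_out(camera, thing): "pixels" (384x512 bool, what is visible of it) and "extent" ([left, top, width, height] in pixels, round what is visible of it).
The state is a dict: "clock": time; "joint_positions": joint angles; "qd": joint speeds; "joint_torque": joint torques, N m; "position": TCP position; "tcp_rot": TCP orientation; "ft_force": force on the tool from outside, world axes, zero at the start; "torque": the same for the moment, N m; "opening": finger opening in m.
Only numpy, scipy, OpenCV 4.12 (cv2) and the standard library are available. Lean on these libraries where they do the work, as an engineer would, in place of code of your own. Each camera call takes 0.05 s, during which the arm holds its last target.

## Task

Load the blank carrier that lies in the channel of the loading fixture: with the fingertips, press it down hard on its low rear ledge so that the sprung bed sinks, and while it is pressed slide it along the channel so that its block passes under the leaf spring, until its nose is fully home against the end stop; then let go, so that the spring holds it down. Only push and press the carrier, never lift or tip it, do not touch the leaf spring, and leave everything else on the bench where it is.

Things in the scene. Friction and masses are not known exactly. Their poses are not given: they have to be found in the camera images.
- fixture: Aluminium loading fixture, fixed: a straight channel, a leaf spring over one end. Origin: middle of the channel, at bench height; x along the channel, the way the carrier must slide; z up. Channel x = -115 to +115 mm, open at -x; side walls 64 mm apart inside, 10 mm thick, tops 40 mm above the bench. Base 92 mm wide, x = -125 to +190 mm. Leaf's post at x = 162 to 186 mm, 60 mm high.
- stop (a point): The end stop of the channel: middle of the upper edge of the face that meets the carrier's nose, at fixture x = 115 mm, 40 mm above the bench. When the nose touches it the carrier's origin is at fixture x = 60 mm.
- carrier: The carrier to load: loose, 0.2 to 0.35 kg, flat in the channel on the sprung bed, its x along the fixture's x, nose at x = +55 mm. Origin: centre of the underside, 34 mm above the bench and at fixture x = -55 to -15 mm at the start. Plate 110 (x) by 60 (y) by 8 mm; a cream block from x = -10 to +55 mm, full width, makes its front 24 mm high.
- ledge (a point): Middle of the carrier's bare rear ledge, where the fingertips press: flat, x = -55 to -10 mm of the carrier, 60 mm wide, 8 mm above the underside (42 mm above the bench at the start). At its front end, 22.5 mm ahead of this point, the block's upright rear face rises 16 mm: fingertips standing on the ledge can push against it.
- bed (a joint): How far the sprung bed (steel floor of the channel, 60 mm wide, the whole channel long, carrying the carrier) has sunk, in m: 0 up, 0.010 at its lower stop. It pushes up with 6 N at 0, rising to 12 N at 0.010, so about 10 N on the carrier take it right down; let go, it rises again until something holds it.
- leaf: Steel leaf spring, 26 mm wide, over the channel's middle line. Origin: its root on the post, at fixture x = 170 mm, 56 mm above the bench. It runs from there towards the carrier and down to its lowest line at fixture x = 90 mm (underside 45 mm up), then up to its lip. It presses down with 4 to 9 N. Its drag keeps the carrier in place. Not to be touched.
- lip (a point): The free lip of the leaf, fixture x = 75 mm, 51 to 55 mm above the bench. With the bed up the block's top (58 mm) is too high and the nose butts against the lip; with the bed sunk by 7 mm or more the block passes under and raises the leaf. Sliding the pressed carrier takes 10 to 16 N, up to 25 N as its nose raises the leaf. With the carrier home the lip is 25 mm ahead of the block's rear face.
- spare: Bystander: a second carrier of the same make, 110 x 60 x 24 mm, lying loose on the bench beside the fixture (not in it). Origin: centre of its underside.
- cast: Bystander: a beige plaster tooth model, about 64 x 60 x 26 mm, on the bench. Origin: centre of its underside.
- scraper: Bystander: a thin hand scraper, about 170 mm long, 8 mm high, lying on the bench along its own x. Origin: near its middle.
- marker: Bystander: a purple marker pen, 139 mm long, 11 mm high, lying on the bench along its own x.
- spray: Bystander: a standing spray can, 54 mm across, 170 mm tall.
- dropper: Bystander: a small standing glass bottle, 40 mm across, 95 mm tall.
- bowl: Bystander: a small white mixing bowl, 80 mm across, 45 mm tall.

How it is judged:
On the way, in this order (a step that is already met when the one before it is completed fails the run):
1. the carrier is pressed down on the sunk bed before its nose reaches the leaf spring (value of joint bed above 0.0045 m and x of carrier in the frame of fixture below 0.024 m), for 0.05 s.
2. the carrier is under the leaf spring and fully home (x of carrier in the frame of fixture above 0.055 m and z of carrier in the frame of fixture below 0.0315 m and value of joint bed above 0.0025 m), for 0.1 s.
At the end, for the whole second after the job is handed in: The carrier is within 5 mm of the end stop (its origin beyond x = 55 mm of the fixture), flat (within 0.08 rad), at rest and held down by the leaf spring: its underside less than 31.5 mm above the bench and the bed sunk by more than 2.5 mm, with nothing else touching it (all of step 2 and x of carrier in the frame of fixture below 0.066 m and angle between carrier's own z axis and vertical below 0.08 rad and linear speed of carrier below 0.01 m/s).
It fails at once if the carrier is lifted (more than 8 mm above where it lay) or tipped (z of carrier in the frame of fixture above 0.042 m or angle between carrier's own z axis and vertical above 0.2 rad).
It fails at once if the robot touches the leaf spring (contact force between leaf and the fingers above 1.5 N or contact force between leaf and the arm above 1.5 N).
It fails at once if a bystander is moved by more than 20 mm (distance of any of spare, cast, scraper, marker, spray, dropper, bowl from where it was at the start of the episode above 0.02 m).
It also fails if it takes over 42 s, if anything falls off the work surface, if the arm or the gripper's body presses on something with over 40 N, if the wrist force passes 120 N, or if a joint passes its speed limit or range.

## Working session

There is one attempt and no reset: what is moved stays moved. The work goes in short steps, Python scripts to look and compute and a tool call to move; the robot and the scene stay as the last step left them, time stands still between calls to the robot, and variables do not carry over. Pictures are saved under pics/ and viewed, and the job is handed in when it is done.

Besides the shell and the picture viewer there is one more tool, called as name([rows], argument=value, ...), one row to a line, values as JSON. drive_tool: Moves the arm, as the interface text tells. Its arguments: {"type":"object","properties":{"rows":{"type":"array"},"force":{"type":"number"}},"required":["rows"]}

```bash
mkdir -p pics
python3 - <<'E'
from workcell import *
import cv2,numpy as np
o=get_obs(); print({k:np.round(v,4).tolist() for k,v in o.items()})
for c in ["side","top"]:
    d=capture(c); cv2.imwrite(f"pics/{c}0.png",d["frame"])
    print(c,d["fov_y"],d["cx"],d["cy"],d["k1"],np.round(d["R"],3).tolist(),np.round(d["t"],3).tolist())
    for n in ["fixture","carrier","leaf","spare","stop","ledge","lip","spray","dropper","bowl","cast","scraper","marker"]:
        r=find_in(c,n); print(n,[(np.round(x["extent"]).tolist(),round(x["score"],2)) for x in r[:2]])
E
```

```text
{'clock': 0.0, 'joint_positions': [1.4081, 0.3594, 0.011, -0.0004, -1.2241, -0.2881], 'qd': [0.0003, -0.0011, -0.0002, -0.001, 0.0017, -0.0007], 'joint_torque': [0.0, -58.332, 29.3411, 6.9369, -0.006, -0.0], 'position': [0.2939, 0.6072, 0.303], 'tcp_rot': [-0.6891, 0.1587, 0.6893, 0.1575], 'ft_force': [-0.8932, 0.2291, -0.4185], 'torque': [-0.0215, 0.038, 0.0239], 'opening': 0.0855}
side 55.11739977403706 256.9661925425984 191.95808648334744 -0.10303795121223513 [[0.9, -0.436, -0.024], [-0.286, -0.546, -0.787], [0.33, 0.715, -0.616]] [-0.521, 0.224, 0.934]
fixture [([244.0, 172.0, 41.0, 84.0], 0.93), ([252.0, 204.0, 26.0, 33.0], 0.29)]
carrier [([254.0, 204.0, 22.0, 33.0], 0.77)]
leaf [([255.0, 174.0, 5.0, 19.0], 0.59)]
spare [([294.0, 211.0, 30.0, 34.0], 0.78)]
stop [([246.0, 170.0, 39.0, 87.0], 0.77)]
ledge [([252.0, 202.0, 24.0, 35.0], 0.75)]
lip [([252.0, 174.0, 12.0, 19.0], 0.61)]
spray [([227.0, 106.0, 18.0, 48.0], 0.75), ([227.0, 232.0, 12.0, 41.0], 0.37)]
dropper [([354.0, 281.0, 19.0, 34.0], 0.72)]
bowl [([158.0, 146.0, 22.0, 16.0], 0.61)]
cast [([210.0, 197.0, 26.0, 20.0], 
[... 348 characters left out ...]
xture [([206.0, 154.0, 112.0, 71.0], 0.62)]
carrier [([260.0, 180.0, 43.0, 34.0], 0.83), ([219.0, 208.0, 23.0, 26.0], 0.53)]
leaf [([207.0, 160.0, 44.0, 25.0], 0.91)]
spare [([283.0, 142.0, 40.0, 31.0], 0.71)]
stop [([203.0, 154.0, 116.0, 70.0], 0.62), ([81.0, 229.0, 30.0, 34.0], 0.52)]
ledge [([263.0, 178.0, 42.0, 34.0], 0.82)]
lip [([210.0, 161.0, 39.0, 26.0], 0.67)]
spray [([93.0, 131.0, 39.0, 31.0], 0.85)]
dropper [([393.0, 161.0, 22.0, 14.0], 0.82)]
bowl [([81.0, 228.0, 31.0, 27.0], 0.72)]
cast [([218.0, 207.0, 24.0, 27.0], 0.91), ([261.0, 231.0, 59.0, 18.0], 0.4)]
scraper [([258.0, 231.0, 60.0, 17.0], 0.54)]
marker [([379.0, 185.0, 6.0, 50.0], 0.73), ([210.0, 159.0, 37.0, 26.0], 0.48)]
```

Run:
```python
import cv2
t=cv2.imread("pics/top0.png"); s=cv2.imread("pics/side0.png")
cv2.imwrite("pics/top0c.png",cv2.resize(t[130:260,190:340],None,fx=5,fy=4.5,interpolation=cv2.INTER_CUBIC)[:600])
cv2.imwrite("pics/top0c.png",cv2.resize(t[125:265,190:350],None,fx=4,fy=4,interpolation=cv2.INTER_CUBIC))
```

```text
(no output)
```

View pics/top0.png

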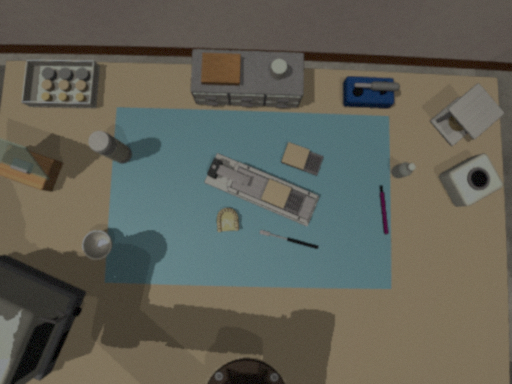

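View pics/top0c.png

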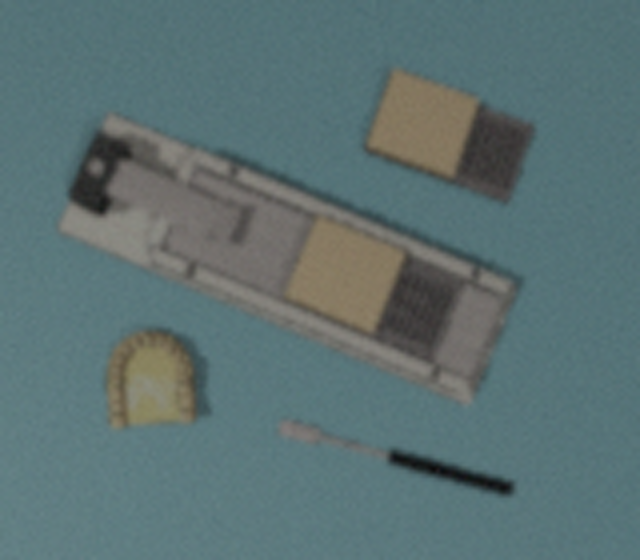

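View pics/side0.png

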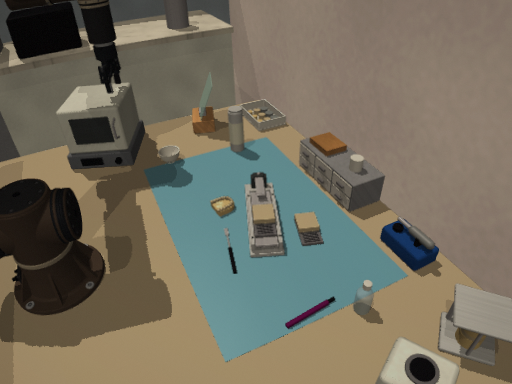

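```bash
cat > h.py <<'E'
from workcell import *
import cv2,numpy as np
from scipy.spatial.transform import Rotation as Rn
def cam(d,obs=None):
    H,W=d["frame"].shape[:2]
    f=H/2/np.tan(np.radians(d["fov_y"])/2)
    if "R" in d: R=np.array(d["R"]);t=np.array(d["t"])
    else:
        T=np.eye(4);T[:3,:3]=Rn.from_quat(obs["tcp_rot"]).as_matrix();T[:3,3]=obs["position"]
        M=np.linalg.inv(T@np.array(d["tool_from_camera"]));R=M[:3,:3];t=M[:3,3]
    return dict(f=f,cx=d["cx"],cy=d["cy"],k=d["k1"],R=R,t=t)
def onplane(c,uv,z):
    u=(np.array(uv,float)-[c["cx"],c["cy"]])/c["f"]
    s=u.copy()
    for _ in range(20): s=u/(1+c["k"]*(s@s))
    r=c["R"].T@np.array([s[0],s[1],1]); o=-c["R"].T@c["t"]
    return o+r*(z-o[2])/r[2]
def proj(c,X):
    p=c["R"]@np.array(X)+c["t"]; s=p[:2]/p[2]; s=s*(1+c["k"]*(s@s)); return s*c["f"]+[c["cx"],c["cy"]]
E
python3 - <<'E'
from h import *
d=capture("top");c=cam(d)
def P(x,y,z): p=onplane(c,(190+x/4,125+y/4),z); return np.round(p,4)
for n,x,y,z in [("b1",107,112,.01),("b2",518,283,.04),("b3",470,403,.04),("b4",60,232,.01),("blkNoseL",318,215,.058),("blkRearL",407,250,.058),("blkRearR",377,335,.058),("blkNoseR",287,296,.058)]: print(n,P(x,y,z))
o=get_obs();print(o["position"],Rn.from_quat(o["tcp_rot"]).as_matrix())
d=capture("wrist");print(np.round(d["tool_from_camera"],3).tolist(),d["fov_y"]);cv2.imwrite("pics/w0.png",d["frame"])
E
```

```text
b1 [0.6797 0.1011 0.01  ]
b2 [ 0.5636 -0.1867  0.04  ]
b3 [ 0.4811 -0.1546  0.04  ]
b4 [0.593  0.1308 0.01  ]
blkNoseL [ 0.6041 -0.0475  0.058 ]
blkRearL [ 0.5822 -0.1079  0.058 ]
blkRearR [ 0.5246 -0.0887  0.058 ]
blkNoseR [ 0.549 -0.028  0.058]
[0.29408453 0.60752915 0.30390256] [[ 1.19509383e-05 -4.35634929e-01 -9.00123441e-01]
 [-6.52009835e-05 -9.00123439e-01  4.35634928e-01]
 [-9.99999998e-01  5.34826875e-05 -3.91611455e-05]]
[[-0.0, -0.305, 0.953, -0.07], [1.0, -0.0, 0.0, 0.0], [0.0, 0.953, 0.305, -0.078], [0.0, 0.0, 0.0, 1.0]] 67.61392629552289
```

View pics/w0.png

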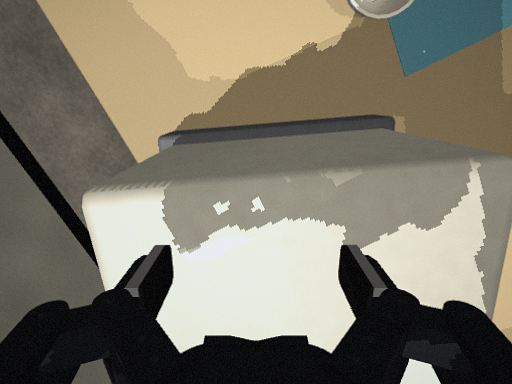

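drive_tool([
  {"delta_rot": [0, 0, -0.1], "offset": [1.3, -3.7, 0], "claw": -1},
  {"delta_rot": [0, 0, -0.2], "offset": [2.6, -7.4, 0], "claw": -1},
  {"delta_rot": [0, 0, -0.3], "offset": [3.9, -11.1, 0], "claw": -1},
  {"delta_rot": [0, 0, -0.4], "offset": [5.2, -14.8, 0], "claw": -1},
  {"delta_rot": [0, 0, -0.5], "offset": [6.5, -18.5, 0], "claw": -1},
  {"delta_rot": [0, 0, -0.6], "offset": [7.8, -22.2, 0], "claw": -1},
  {"delta_rot": [0, 0, -0.7], "offset": [9.1, -25.9, 0], "claw": -1},
  {"delta_rot": [0, 0, -0.8], "offset": [10.4, -29.6, 0], "claw": -1},
])

```text
clock: 2.17
position: [0.3983, 0.3097, 0.3042]
tcp_rot: [-0.572, 0.415, 0.572, 0.416]
ft_force: [1.3, -0.5, -0.5]
opening: 0.0005
```

drive_tool([
  {"delta_rot": [0, 0, -0.1], "offset": [1.3, -3.8, 0], "claw": -1},
  {"delta_rot": [0, 0, -0.2], "offset": [2.6, -7.6, 0], "claw": -1},
  {"delta_rot": [0, 0, -0.3], "offset": [3.9, -11.4, 0], "claw": -1},
  {"delta_rot": [0, 0, -0.4], "offset": [5.2, -15.2, 0], "claw": -1},
  {"delta_rot": [0, 0, -0.5], "offset": [6.5, -19.0, 0], "claw": -1},
  {"delta_rot": [0, 0, -0.6], "offset": [7.8, -22.8, 0], "claw": -1},
  {"delta_rot": [0, 0, -0.67], "offset": [9.1, -26.6, -1], "claw": -1},
  {"delta_rot": [0, 0, -0.7], "offset": [10.4, -30.4, -2], "claw": -1},
])

```text
clock: 2.83
position: [0.5028, 0.0038, 0.285]
tcp_rot: [-0.394, 0.586, 0.394, 0.588]
ft_force: [1.1, 1.3, -0.1]
opening: -0.0
```

drive_tool([
  {"delta_rot": [0, 0, 0], "offset": [1.3, -3.8, -1], "claw": -1},
  {"delta_rot": [0, 0, 0], "offset": [2.6, -7.6, -2], "claw": -1},
  {"delta_rot": [0, 0, 0], "offset": [3.9, -10.8, -3], "claw": -1},
  {"delta_rot": [0, 0, 0], "offset": [4.3, -12.4, -3.5], "claw": -1},
  {"delta_rot": [0, 0, 0], "offset": [4.3, -12.4, -3.5], "claw": -1},
  {"delta_rot": [0, 0, 0], "offset": [4.3, -12.4, -3.5], "claw": -1},
])

```text
clock: 3.33
position: [0.5457, -0.1213, 0.2494]
tcp_rot: [-0.394, 0.587, 0.393, 0.588]
ft_force: [-0.5, 1.1, 0.3]
opening: 0.0001
```

Run:
```python
from h import *
o=get_obs();print(o["clock"],o["position"],o["ft_force"],o["opening"]);print(Rn.from_quat(o["tcp_rot"]).as_matrix().round(4).tolist())
d=capture("wrist");cv2.imwrite("pics/w1.png",d["frame"])
```

```text
3.3333 [ 0.5456718  -0.12129118  0.24935098] [-0.47955517  1.0901458   0.29250337] 5.5937836050515876e-05
[[0.002, -0.9246, 0.3809], [0.001, 0.3809, 0.9246], [-1.0, -0.0015, 0.0017]]
```

View pics/w1.png

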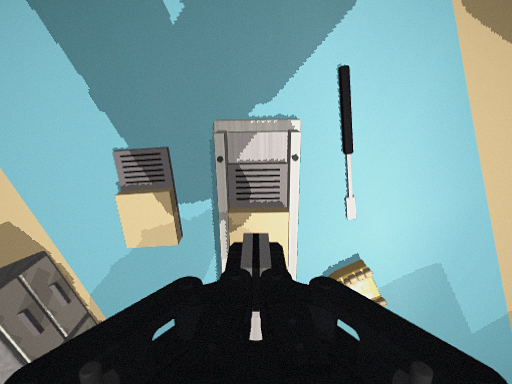

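Run:
```python
import cv2
t=cv2.imread("pics/w1.png")
cv2.imwrite("pics/w1c.png",cv2.resize(t[110:250,200:320],None,fx=4.2,fy=4.2,interpolation=cv2.INTER_CUBIC))
```

```text
(no output)
```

View pics/w1c.png

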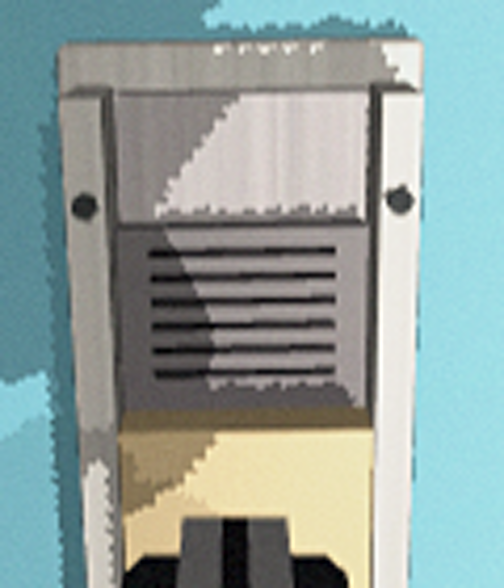

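```bash
cat > m1.py <<'E'
from h import *
o=get_obs();d=capture("wrist");c=cam(d,o)
def P(x,y,z): return onplane(c,(200+x/4.2,110+y/4.2),z)
pts=[("ledge rear L",120,225,.042),("ledge rear R",366,224,.042),("blk bot L",119,408,.042),("blk bot R",370,408,.042),("blk top L",118,430,.058),("blk top R",373,430,.058),("wall end L in",112,93,.04),("wall end R in",373,93,.04),("wall L out",66,93,.04),("wall R out",420,93,.04),("wallLout2",80,420,.04),("wallRout2",412,420,.04)]
Q={n:P(x,y,z) for n,x,y,z in pts}
ctr=(Q["wallLout2"]+Q["wallRout2"])/2-(Q["wall L out"]+Q["wall R out"])/2
ang=np.arctan2(ctr[1],ctr[0]); print("fixture yaw from walls",np.degrees(ang))
e=np.array([np.cos(ang),np.sin(ang),0]);n_=np.array([-e[1],e[0],0])
w=(Q["wall L out"]+Q["wall R out"])/2
for k,q in Q.items(): print(k,q.round(4),"along from wall end",round((q-w)@e*1e3,1),"lat",round((q-w)@n_*1e3,1))
print(proj(c,[.5457,-.1213,.042]))
E
python3 m1.py
```

```text
fixture yaw from walls 68.36428555290395
ledge rear L [ 0.5633 -0.148   0.042 ] along from wall end 29.9 lat -29.1
ledge rear R [ 0.5098 -0.1263  0.042 ] along from wall end 30.3 lat 28.6
blk bot L [ 0.5822 -0.1061  0.042 ] along from wall end 75.8 lat -31.3
blk bot R [ 0.525  -0.0827  0.042 ] along from wall end 76.5 lat 30.6
blk top L [ 0.5808 -0.1062  0.058 ] along from wall end 75.2 lat -30.0
blk top R [ 0.5257 -0.0836  0.058 ] along from wall end 75.8 lat 29.5
wall end L in [ 0.5529 -0.1764  0.04  ] along from wall end -0.4 lat -29.9
wall end R in [ 0.4977 -0.1538  0.04  ] along from wall end 0.3 lat 29.7
wall L out [ 0.5626 -0.1804  0.04  ] along from wall end -0.5 lat -40.4
wall R out [ 0.4878 -0.1497  0.04  ] along from wall end 0.5 lat 40.4
wallLout2 [ 0.593  -0.1063  0.04  ] along from wall end 79.6 lat -41.3
wallRout2 [ 0.5165 -0.075   0.04  ] along from wall end 80.5 lat 41.3
[255.39665163 181.17971854]
```

drive_tool([
  {"delta_rot": [0, 0, 0], "offset": [0.2, 1.2, -3.5], "claw": -1},
  {"delta_rot": [0, 0, 0], "offset": [0.2, 1.2, -7.0], "claw": -1},
  {"delta_rot": [0, 0, 0], "offset": [0.2, 1.2, -10.0], "claw": -1},
  {"delta_rot": [0, 0, 0], "offset": [0.2, 1.2, -12.0], "claw": -1},
  {"delta_rot": [0, 0, 0], "offset": [0.2, 1.2, -12.0], "claw": -1},
  {"delta_rot": [0, 0, 0], "offset": [0.2, 1.2, -12.0], "claw": -1},
])

```text
clock: 3.93
position: [0.5477, -0.107, 0.1305]
tcp_rot: [-0.395, 0.586, 0.394, 0.588]
ft_force: [0.0, 0.1, 1.5]
opening: 0.0005
```

Run:
```python
from h import *
o=get_obs();print(o["clock"],o["position"],o["ft_force"])
d=capture("wrist");cv2.imwrite("pics/w2.png",d["frame"])
d=capture("side");cv2.imwrite("pics/s2.png",cv2.resize(d["frame"][150:270,200:340],None,fx=5,fy=5,interpolation=cv2.INTER_CUBIC))
```

```text
3.9333 [ 0.54774997 -0.10699986  0.1304517 ] [0.00230716 0.09184642 1.54428407]
```

View pics/w2.png

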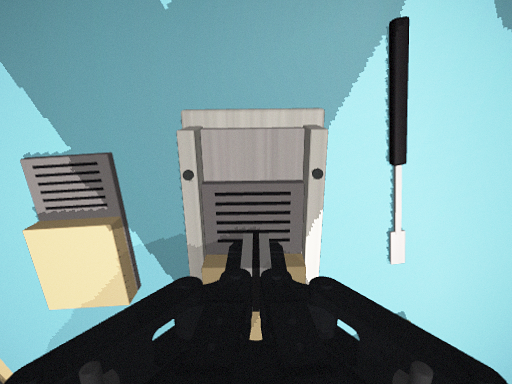

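View pics/s2.png

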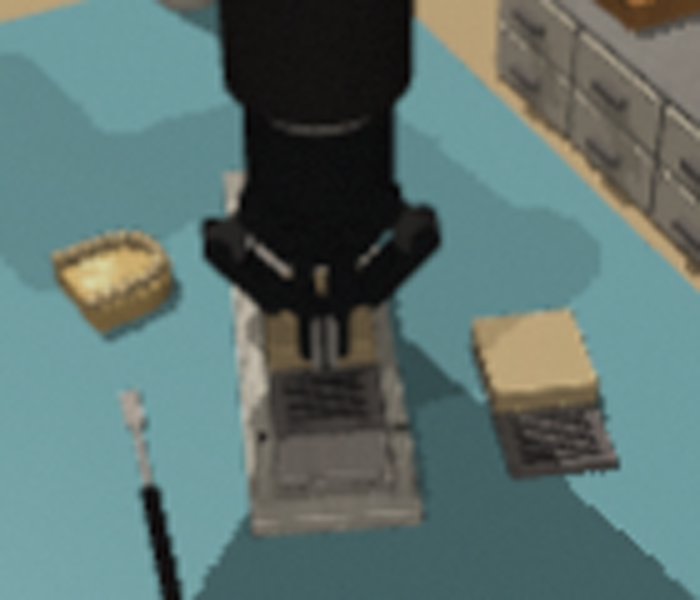

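drive_tool([
  {"delta_rot": [0, 0, 0], "offset": [-0.1, -0.25, 0], "claw": -1},
  {"delta_rot": [0, 0, 0], "offset": [-0.1, -0.25, -0.5], "claw": -1},
  {"delta_rot": [0, 0, 0], "offset": [-0.1, -0.25, -1.0], "claw": -1},
  {"delta_rot": [0, 0, 0], "offset": [-0.1, -0.25, -1.5], "claw": -1},
  {"delta_rot": [0, 0, 0], "offset": [-0.1, -0.25, -1.8], "claw": -1},
  {"delta_rot": [0, 0, 0], "offset": [-0.1, -0.25, -1.8], "claw": -1},
])

```text
clock: 4.53
position: [0.5478, -0.1098, 0.1136]
tcp_rot: [-0.395, 0.585, 0.394, 0.589]
ft_force: [-1.0, 1.3, 3.3]
opening: -0.0002
```

drive_tool([
  {"delta_rot": [0, 0, 0], "offset": [0, 0, -0.3], "claw": -1},
  {"delta_rot": [0, 0, 0], "offset": [0, 0, -0.6], "claw": -1},
  {"delta_rot": [0, 0, 0], "offset": [0, 0, -0.9], "claw": -1},
  {"delta_rot": [0, 0, 0], "offset": [0, 0, -0.9], "claw": -1},
])

```text
clock: 4.87
position: [0.548, -0.1098, 0.1048]
tcp_rot: [-0.396, 0.585, 0.394, 0.589]
ft_force: [-2.3, 1.1, 7.7]
opening: 0.0
```

drive_tool([
  {"delta_rot": [0, 0, 0], "offset": [0, 0, -0.2], "claw": -1},
  {"delta_rot": [0, 0, 0], "offset": [0, 0, -0.3], "claw": -1},
  {"delta_rot": [0, 0, 0], "offset": [0, 0, -0.3], "claw": -1},
])

```text
clock: 5.12
position: [0.5481, -0.1098, 0.1044]
tcp_rot: [-0.396, 0.585, 0.394, 0.588]
ft_force: [-10.0, 4.0, 31.2]
opening: -0.0001
```

drive_tool([
  {"delta_rot": [0, 0, 0], "offset": [0.2, 0.5, -0.15], "claw": -1},
  {"delta_rot": [0, 0, 0], "offset": [0.4, 0.95, -0.15], "claw": -1},
  {"delta_rot": [0, 0, 0], "offset": [0.55, 1.4, -0.15], "claw": -1},
  {"delta_rot": [0, 0, 0], "offset": [0.75, 1.85, -0.15], "claw": -1},
  {"delta_rot": [0, 0, 0], "offset": [0.95, 2.3, -0.15], "claw": -1},
  {"delta_rot": [0, 0, 0], "offset": [1.1, 2.8, -0.15], "claw": -1},
  {"delta_rot": [0, 0, 0], "offset": [1.1, 2.8, -0.15], "claw": -1},
])

```text
clock: 5.7
position: [0.5602, -0.0823, 0.1046]
tcp_rot: [-0.397, 0.584, 0.393, 0.589]
ft_force: [-3.4, -3.6, 16.1]
opening: 0.0001
```

Run:
```python
from h import *
o=get_obs();print(o["clock"],o["position"],o["ft_force"])
d=capture("wrist");cv2.imwrite("pics/w3.png",d["frame"])
d=capture("side");cv2.imwrite("pics/s3.png",cv2.resize(d["frame"][150:270,200:340],None,fx=5,fy=5,interpolation=cv2.INTER_CUBIC))
```

```text
5.7 [ 0.56018335 -0.08233503  0.10460767] [-3.44895003 -3.63867596 16.09807002]
```

View pics/w3.png

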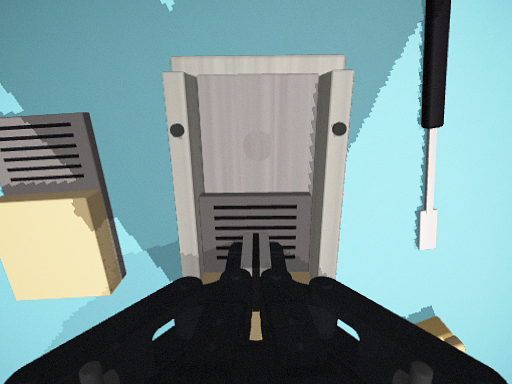

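View pics/s3.png

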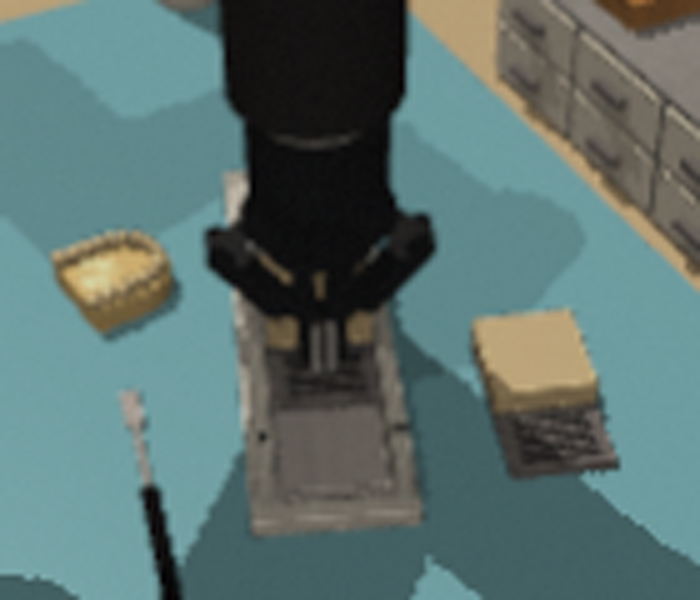

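```bash
cat > m2.py <<'E'
from h import *
import sys
o=get_obs();c=cam(capture("wrist"),o)
e=np.array([.3711,.9286,0]);n=np.array([-.9286,.3711,0]);w=np.array([.5252,-.1651,0])
a=eval(sys.argv[1])
for u,v,z in a:
    q=onplane(c,(u,v),z); print((u,v),"fix x",round(((q-w)@e)*1e3-115,1),"lat",round((q-w)@n*1e3,1))
p=np.array(o["position"]);print("tip fx",((p-w)@e)*1e3-115,"lat",(p-w)@n*1e3, o["clock"],np.round(o["ft_force"],1))
E
python3 m2.py "[(203,193,.032),(310,192,.032),(190,73,.04),(328,73,.04)]"
```

```text
(203, 193) fix x -57.5 lat -29.4
(310, 192) fix x -57.9 lat 26.4
(190, 73) fix x -114.8 lat -30.1
(328, 73) fix x -114.5 lat 29.6
tip fx -25.21561135949152 lat -1.7271280893147793 5.8 [-3.1 -4.  16.6]
```

drive_tool([
  {"delta_rot": [0, 0, 0], "offset": [0.1, 0.5, -0.25], "claw": -1},
  {"delta_rot": [0, 0, 0], "offset": [0.3, 1.0, -0.25], "claw": -1},
  {"delta_rot": [0, 0, 0], "offset": [0.5, 1.5, -0.25], "claw": -1},
  {"delta_rot": [0, 0, 0], "offset": [0.7, 2.0, -0.25], "claw": -1},
  {"delta_rot": [0, 0, 0], "offset": [0.9, 2.5, -0.25], "claw": -1},
  {"delta_rot": [0, 0, 0], "offset": [1.1, 3.0, -0.25], "claw": -1},
  {"delta_rot": [0, 0, 0], "offset": [1.3, 3.5, -0.25], "claw": -1},
  {"delta_rot": [0, 0, 0], "offset": [1.4, 3.75, -0.25], "claw": -1},
])

```text
clock: 6.52
position: [0.5741, -0.0474, 0.1045]
tcp_rot: [-0.399, 0.585, 0.393, 0.588]
ft_force: [-7.2, -27.0, 26.6]
opening: 0.0001
```

Run:
```python
from h import *
o=get_obs();print(o["clock"],o["position"],o["ft_force"])
d=capture("wrist");cv2.imwrite("pics/w4.png",d["frame"])
d=capture("side");cv2.imwrite("pics/s4.png",cv2.resize(d["frame"][150:270,200:340],None,fx=5,fy=5,interpolation=cv2.INTER_CUBIC))
```

```text
6.5167 [ 0.5741244  -0.04737755  0.10449727] [ -7.17422994 -27.03982763  26.62381501]
```

View pics/w4.png

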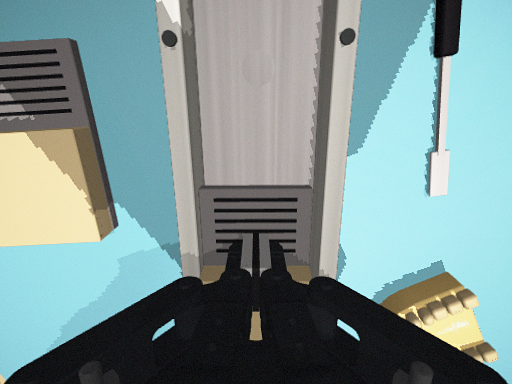

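View pics/s4.png

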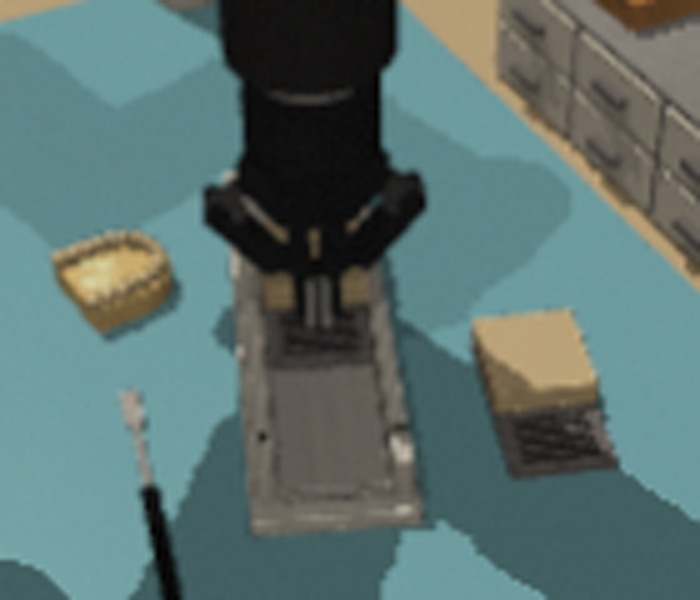

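```bash
python3 m2.py "[(203,185,.032),(310,184,.032)]"
```

```text
(203, 185) fix x -24.4 lat -29.3
(310, 184) fix x -24.9 lat 26.0
tip fx 12.393221854485404 lat -1.7439626043067757 6.6167 [ -6.3 -15.9  25.3]
```

drive_tool([
  {"delta_rot": [0, 0, 0], "offset": [0.2, 0.7, -0.25], "claw": -1},
  {"delta_rot": [0, 0, 0], "offset": [0.35, 1.1, -0.25], "claw": -1},
  {"delta_rot": [0, 0, 0], "offset": [0.5, 1.5, -0.25], "claw": -1},
  {"delta_rot": [0, 0, 0], "offset": [0.7, 1.9, -0.25], "claw": -1},
  {"delta_rot": [0, 0, 0], "offset": [0.85, 2.3, -0.25], "claw": -1},
  {"delta_rot": [0, 0, 0], "offset": [1.0, 2.7, -0.25], "claw": -1},
  {"delta_rot": [0, 0, 0], "offset": [1.15, 3.0, -0.25], "claw": -1},
  {"delta_rot": [0, 0, 0], "offset": [1.15, 3.0, -0.25], "claw": -1},
])

```text
clock: 7.33
position: [0.5843, -0.0222, 0.1044]
tcp_rot: [-0.4, 0.587, 0.392, 0.585]
ft_force: [-8.5, -27.0, 30.7]
opening: -0.0003
```

Run:
```python
from h import *
o=get_obs();print(o["clock"],o["position"],o["ft_force"])
d=capture("wrist");cv2.imwrite("pics/w5.png",d["frame"])
```

```text
7.3333 [ 0.58425055 -0.0222039   0.10438849] [ -8.48928627 -27.04302364  30.72973004]
```

View pics/w5.png

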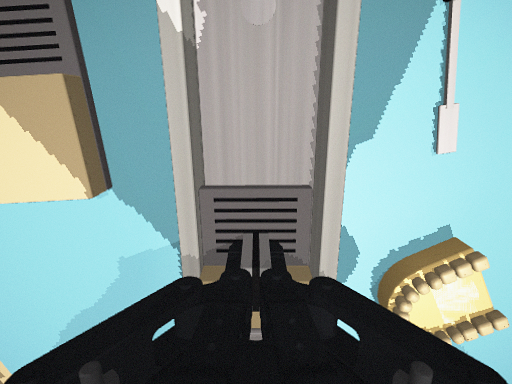

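```bash
python3 m2.py "[(203,185,.032),(310,184,.032)]"; python3 -c "
from h import *
print(Rn.from_quat(get_obs()['tcp_rot']).as_matrix().round(3))"
```

```text
(203, 185) fix x 2.3 lat -29.3
(310, 184) fix x 1.8 lat 26.1
tip fx 39.55753236720929 lat -1.7864773343025597 7.3833 [ -8.5 -26.7  29.8]
[[ 0.005 -0.927  0.374]
 [-0.01   0.374  0.927]
 [-1.    -0.009 -0.008]]
```

drive_tool([
  {"delta_rot": [0, 0, 0], "offset": [0.2, 0.5, -0.22], "claw": -1},
  {"delta_rot": [0, 0, 0], "offset": [0.25, 0.65, -0.22], "claw": -1},
  {"delta_rot": [0, 0, 0], "offset": [0.3, 0.8, -0.22], "claw": -1},
  {"delta_rot": [0, 0, 0], "offset": [0.3, 0.8, -0.22], "claw": -1},
])

```text
clock: 7.77
position: [0.5846, -0.0215, 0.1044]
tcp_rot: [-0.401, 0.59, 0.39, 0.582]
ft_force: [-8.7, -39.3, 30.7]
opening: 0.0001
```

```bash
python3 - <<'E'
from h import *
o=get_obs();print(o["clock"],o["position"],o["ft_force"])
d=capture("wrist");cv2.imwrite("pics/w6.png",d["frame"])
E
python3 m2.py "[(203,185,.032),(310,184,.032)]"
```

```text
7.7667 [ 0.58458446 -0.02146877  0.10440403] [ -8.68812711 -39.33799552  30.71257695]
(203, 185) fix x 2.4 lat -29.2
(310, 184) fix x 2.0 lat 26.3
tip fx 40.39083556943356 lat -1.8476877446701427 7.8167 [ -8.7 -39.8  29.8]
```

View pics/w6.png

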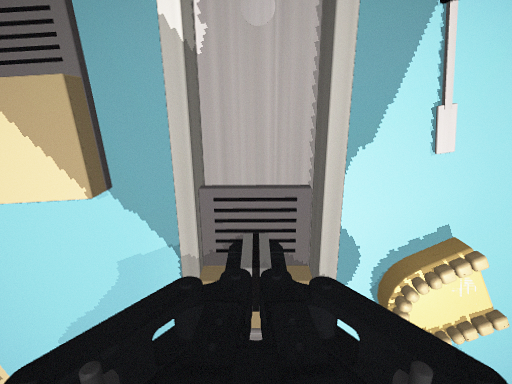

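drive_tool([
  {"delta_rot": [0, 0, 0], "offset": [0.05, 0.1, -0.05], "claw": -1},
  {"delta_rot": [0, 0, 0], "offset": [0, 0, 0.1], "claw": -1},
  {"delta_rot": [0, 0, 0], "offset": [-0.05, -0.1, 0.4], "claw": -1},
  {"delta_rot": [0, 0, 0], "offset": [-0.15, -0.4, 0.9], "claw": -1},
  {"delta_rot": [0, 0, 0], "offset": [-0.25, -0.6, 1.8], "claw": -1},
  {"delta_rot": [0, 0, 0], "offset": [-0.4, -1.0, 4.0], "claw": -1},
  {"delta_rot": [0, 0, 0], "offset": [-1.5, -4.0, 7.0], "claw": -1},
  {"delta_rot": [0, 0, 0], "offset": [-2.5, -7.0, 9.5], "claw": -1},
])

```text
clock: 8.53
position: [0.5599, -0.0901, 0.2002]
tcp_rot: [-0.402, 0.59, 0.391, 0.581]
ft_force: [0.3, -0.3, 0.1]
opening: -0.0002
```

drive_tool([
  {"delta_rot": [0, 0, 0], "offset": [-1.0, -3.5, 1.5], "claw": -1},
  {"delta_rot": [0, 0, 0], "offset": [-2.0, -7, 3], "claw": -1},
  {"delta_rot": [0, 0, 0], "offset": [-3, -10, 5], "claw": -1},
  {"delta_rot": [0, 0, 0], "offset": [-3, -10, 5], "claw": -1},
])

```text
clock: 8.87
position: [0.5297, -0.1937, 0.2549]
tcp_rot: [-0.403, 0.589, 0.389, 0.583]
ft_force: [0.1, 0.3, -0.4]
opening: 0.0001
```

Run:
```python
from h import *
o=get_obs();print(o["clock"],o["position"],o["ft_force"])
d=capture("wrist");cv2.imwrite("pics/w7.png",d["frame"])
d=capture("side");cv2.imwrite("pics/s7.png",cv2.resize(d["frame"][150:270,200:340],None,fx=5,fy=5,interpolation=cv2.INTER_CUBIC))
d=capture("top");cv2.imwrite("pics/t7.png",cv2.resize(d["frame"][125:265,190:350],None,fx=4,fy=4,interpolation=cv2.INTER_CUBIC))
```

```text
8.8667 [ 0.52972869 -0.19373689  0.25487054] [ 0.11209476  0.33866735 -0.388072  ]
```

View pics/w7.png

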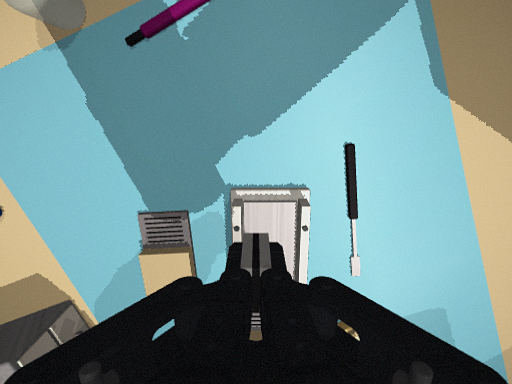

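View pics/s7.png

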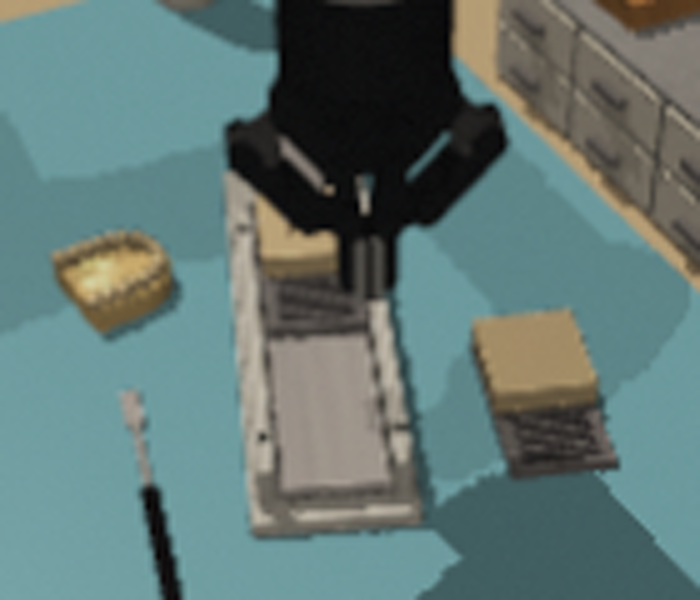

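View pics/t7.png

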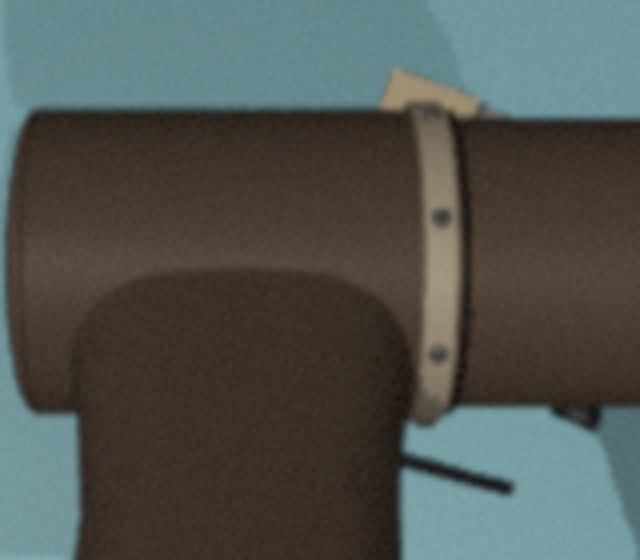

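drive_tool([
  {"delta_rot": [0, 0, 0], "offset": [-1.5, -3, 1.5], "claw": -1},
  {"delta_rot": [0, 0, 0], "offset": [-3, -6, 3], "claw": -1},
  {"delta_rot": [0, 0, 0], "offset": [-4.5, -9, 4.5], "claw": -1},
  {"delta_rot": [0, 0, 0], "offset": [-6, -12, 6], "claw": -1},
  {"delta_rot": [0, 0, 0], "offset": [-7.5, -15, 7.5], "claw": -1},
  {"delta_rot": [0, 0, 0], "offset": [-9, -18, 9], "claw": -1},
  {"delta_rot": [0, 0, 0], "offset": [-10.5, -21, 9], "claw": -1},
  {"delta_rot": [0, 0, 0], "offset": [-10.5, -23, 9], "claw": -1},
])

```text
clock: 9.68
position: [0.4238, -0.4209, 0.3411]
tcp_rot: [-0.402, 0.589, 0.391, 0.582]
ft_force: [1.1, 0.2, -1.0]
opening: 0.0001
```

Run:
```python
from h import *
o=get_obs();print(o["clock"],o["position"],o["ft_force"])
d=capture("side");cv2.imwrite("pics/s8.png",cv2.resize(d["frame"][150:270,200:340],None,fx=5,fy=5,interpolation=cv2.INTER_CUBIC))
d=capture("top");cv2.imwrite("pics/t8.png",cv2.resize(d["frame"][125:265,190:350],None,fx=4,fy=4,interpolation=cv2.INTER_CUBIC))
```

```text
9.6833 [ 0.42375145 -0.42088926  0.34111977] [ 1.05583951  0.24717316 -1.01877983]
```

View pics/s8.png

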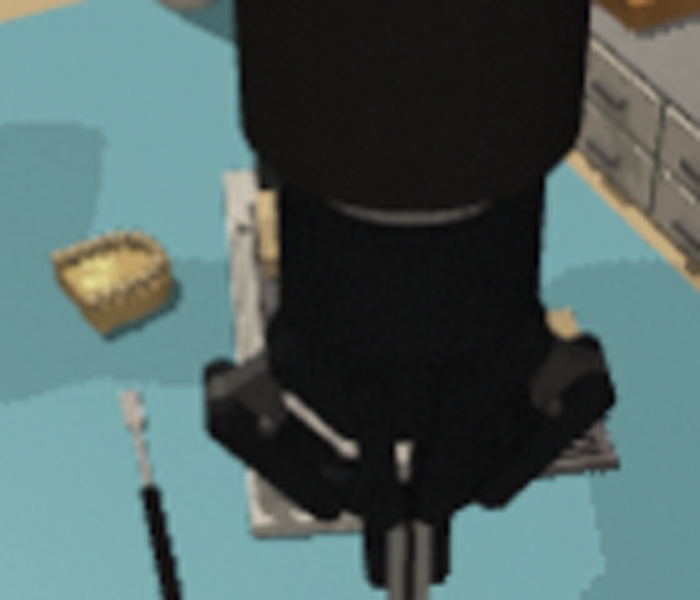

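View pics/t8.png

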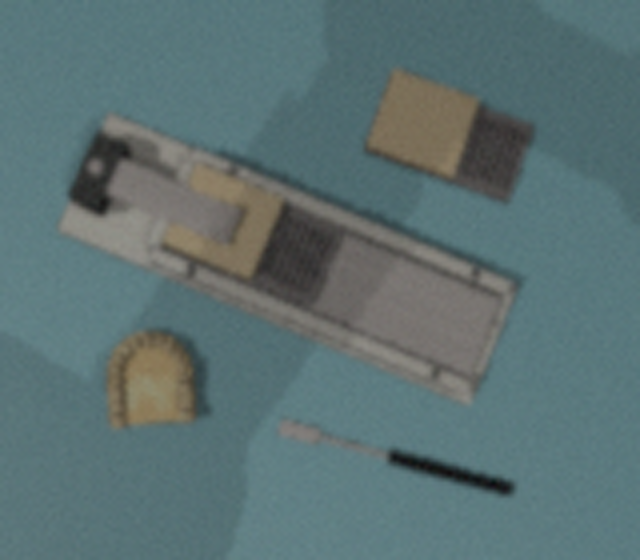

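Run:
```python
from h import *
c=cam(capture("top"))
e=np.array([.3711,.9286,0])
P=lambda x,y,z:onplane(c,(190+x/4,125+y/4),z)
lip=(P(244,207,.053)+P(234,242,.053))/2
blk=(P(286,207,.052)+P(250,279,.052))/2
led=(P(343,237,.036)+P(318,306,.036))/2
b0=(P(407,250,.058)+P(377,335,.058))/2
stop=(P(192,165,.04)+P(157,240,.04))/2
nose=(P(198,171,.052)+P(165,245,.052))/2
post=P(85,170,.04)
print("lip-blk",(lip-blk)@e,"moved",(blk-b0)@e,"blk-ledrear",(blk-led)@e,"nose-blk",(nose-blk)@e)
```

```text
lip-blk 0.022885944323770842 moved 0.08938797147148128 blk-ledrear 0.04675774673903607 nose-blk 0.06299014900762955
```

```bash
python3 -c "
from workcell import *
print(hand_in())"
```

```text
the job is handed in; nothing more can be done
None
```

The carrier is loaded. I pressed it to the bottom of the bed's travel on its rear ledge, slid it about 90 mm under the leaf spring to the end stop, let go and handed in. `hand_in()` reported no verdict.

- **Pressing:** with the fingers shut, the tip height showed the bed sunk about 10 mm. Downward force was 16 to 31 N while sliding.
- **Home:** the push force rose from about 28 N to 40 N with less than 1 mm of further movement, which fits a hard stop.
- **After release:** in the top picture the block sits under the leaf with no visible gap at the stop. It had moved 89 mm of the expected 90. The lip is about 23 mm ahead of the block's rear face, against 25 mm nominal.
- **Bystanders:** the spare, cast and scraper look unmoved. I did not check the marker, spray can, dropper or bowl in the last pictures.

**Disagreements and gaps:**
- The wrist camera put the carrier's origin at about x = 57 mm, not 60. That is about 1 mm beyond the calibration's 2 mm, but the top camera and the force both say home.
- I did not measure the carrier's height after release. That it is held down rests on the block lying visibly under the leaf.

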